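# Pump the spring clamp open and hold a bracket in the fixture corner

### The arm

A 7-joint arm with a two-finger parallel gripper is mounted at the origin on a cart in front of the work surface, level with it; the furniture and walls round the work are solid. World frame = base frame: x ahead of the robot, y to its left, z up, the work surface at z = 0. Lengths are in m, angles in rad, forces in N, time in s.
With the tool pointing down it reaches from about 0.35 to 0.9 m from the base axis. Payload 7.2 kg.
Tool frame: the origin (TCP) lies at the very end of the fingers, on their centre line; the grasp point (between the pads) lies 19 mm behind it (grip_point_offset is the distance from the TCP to the grasp point, in m); z points along the fingers, y is the line along which they close (so a half turn about z gives the same grasp; the last joint's range is limited). The gripper opens to 88 mm and grips with 3 to 60 N. Pads are 20 mm wide; open, the fingers measure 115 mm over their backs; the gripper's body (75 mm by 178 mm) begins 61 mm behind the grasp point.
Start: joints at [-1.339, 0.411, -0.013, 1.596, 0.006, 1.134, -0.082], TCP at [0.185, 0.597, 0.223] pointing down, gripper open.
Joint ranges: [-2.95, 2.95], [-0.29, 1.99], [-1.47, 1.44], [0.14, 2.54], [-1.03, 4.17], [0.13, 1.85], [-2.86, 2.86]. Speed limits (rad/s): [2.39, 2.39, 3.01, 3.01, 3.14, 3.14, 3.14].

### API

Orientations are given as a unit quaternion [x, y, z, w].
In Python, from plant import * gives the robot as it stands. The module is installed in compiled form; this text tells all that it offers.
- The arm moves only by the tool servo_tool, never from a script. Its argument "deltas" is text: rows parted by semicolons, each of 5 numbers parted by spaces: the opening, from -1 (shut) to 1 (fully open), then the shift along the tool's x, y, z as a fraction of full scale, then the turn about the tool's z as a fraction of full scale. A call has 1 to 20 rows; each row is the pose to reach, as a shift and turn from the pose commanded when the call began, along the tool's axes at that moment, turning the shorter way round; what a row does not reach only later rows make up. Full scale, the value 1, is 0.1 m for a shift and 180 degrees for a turn. A row lasts 1/12 s, in which the tool goes at most 41.7 mm and 7.16 degrees, less where a joint would pass 70% of its speed; a pose out of reach is approached as far as the arm can. A call with a number of a shift or a turn outside -1 to 1 is refused whole. A call with a gripper value outside its range is refused whole. The fingers move at their own pace and stop on an object; "newtons" is the grip in N (left out, the last holds). Time passes only in rows, so rows that repeat a pose let the fingers close. It gives the time, the measured TCP pose, the force, the opening and the grip force at its end, in the units of the state.
- sense(): the state, without advancing time (a new reading comes with each control period).
- read_camera(name): name is "side" or "top" or "wrist"; returns (picture, depth): 384x512x3 uint8, red, green, blue; 384x512 float32, m along the optical axis (not along the pixel's ray), 0 where there is no reading.
- camera_info(name): a dict with "intrinsics" (3x3 intrinsics, pixels), "cam_to_world" (4x4, takes a point from camera to world coordinates); the wrist camera has in their place "T_tool_cam" (4x4, takes a point from camera to tool coordinates, whose origin is the TCP and whose axes are the flange's). Camera axes: x right, y down, z forward; pixel columns grow to the right and rows downward; lengths in m; the calibration is good to about 2 mm. The wrist camera is an equidistant fisheye: a pixel r from the principal point sees the ray r / f radians off the axis. A picture is of the moment at which its call begins: read the wrist's pose just before it. camera_info takes no time and is no camera call.
- sign_off(): hands the job in; it is judged then, once.
Trained networks look in the newest picture that a camera, given by its name, has taken for a name from the list of things; names that differ only in an ending like _2 or _b are one class to them, and where a whole thing is asked for, a point or a joint stands for the part that bears it (a point fixed in the world has none). Each returns a list of dicts, best first, with "confidence" (0 to 1); they miss things now and then, are a little off and sometimes report something else, mostly with a low value. They report only what shows in the picture. A call takes as long as a camera call.
- boxes_of(thing, camera): "position" ([x, y, z] in m, in world coordinates, good to about 4 mm: the middle of the surface that is visible of it).
The state is a dict: "clock": time; "q": joint angles; "joint_velocities": joint speeds; "effort": joint torques, N m; "tool_pos": TCP position; "tcp_rot": TCP orientation; "wrist_force": force on the tool from outside, world axes, zero at the start; "torque": the same for the moment, N m; "grip_width": finger opening in m; "finger_force": force on a finger pad.
Only numpy, scipy, OpenCV 4.12 (cv2) and the standard library are available. Lean on these libraries where they do the work, as an engineer would, in place of code of your own. Each camera call takes 0.05 s, during which the arm holds its last target. There are 200 camera calls.

### The job

Pump the fixture's hand lever (red grip, green pump) with full strokes, letting it spring right back up each time, until the clamp arm has risen to the top of its travel. Then slide the aluminium bracket, bolt-hole end first and flat on the base plate, under the clamp's shoe and press it firmly into the corner so that it touches the end fence and the side fence at once; finish while still holding it pressed against both, so that I can let the clamp down on it. Leave the tin and the two bolts beside the fixture where they stand.

Things in the scene. Friction and masses are not known exactly. Their poses are not given: they have to be found in the camera images.
- fixture: clamping fixture, fixed: steel plate, top 12 mm above the bench, covering x -120..120, y -105..165 mm. Origin on the bench, x roughly away from the robot (towards the end fence), y left. Green pump along y = 112 mm (x -81..86, y 84..140; tank top 73, fork 117 mm high; small black wheel out to y 157). Clamp cylinder at x 93, y -30, r 25, 58 mm high. The nest is open at its front (-x) and right (-y)
- end_fence: steel bar across the far end of the nest, fixed to the plate (same origin and axes as the fixture): its working face looks to -x at x = 45 mm, from y = -60 to 18 mm, and stands 20 mm above the plate. Plate, fences and bracket are smooth and slide easily on one another (friction about 0.25)
- side_fence: steel bar along the left side of the nest, fixed to the plate (same origin and axes as the fixture): its working face looks to -y at y = -5 mm, from x = -35 to 37 mm, and stands 16 mm above the plate
- nest_corner (a point): where the working faces of the two fences would meet, on the top of the base plate (fixture x 45, y -5, z 12 mm); axes of the fixture
- clamp_arm (a joint): lift of the clamp arm, m: 0 closed, 0.0205 at the top. Starts at 0 to 0.004. A full stroke of the lever lifts it about 6 mm (the first 3 to 9 mm), so 3 or 4 open it; it stays where it was pumped. At the top, further strokes move nothing and do no harm. It resists a direct pull (50 N)
- shoe_face (a point): middle of the underside of the clamp's round shoe, 22 mm wide, at fixture x 28, y -30 mm; its gap to the plate is 6 mm plus the lift. Above it the arm, 28 mm wide, runs from x = 16 to 118 mm, 54 to 72 mm above the plate plus the lift; the shoe's stud stands up to 98 mm above the plate plus the lift
- pump_lever (a joint): lever angle, rad: 0 sprung up (free end raised 0.45 rad above level), 0.55 fully down. Level pin along the fixture's y at x 55, y 112, z 106 mm; the lever reaches 165 mm from it towards -x. It springs back to 0 by itself. Pushing the grip down takes about 3 N at first, up to about 16 N. A stroke should go nearly all the way down, and then nearly all the way up
- lever_grip (a point): middle of the red grip, on its axis, 130 mm from the pin; grip 75 mm long, 25 mm thick. At rest at fixture x -62, y 112, z 163 mm; fully down at x -74, z 93 mm
- bracket: loose aluminium bracket, about 0.42 kg: foot 140 (x) x 50 (y) x 18 mm, two bolt holes towards +x; upright lug 36 (x) x 20 (y) mm, 54 mm high over all, round top, brass bush, centred at x -45; small rib beside it. Origin mid-underside, z up. Lies flat, its x roughly away from the robot. Home: +x end on the end fence, +y side on the side fence, axes along the fixture's
- bracket_corner (a point): the foot's lower corner at bracket x 70, y 25, z 0 mm, which goes to nest_corner
- bracket_lug (a point): grasp point inside the lug, bracket x -45, y 0, z 38 mm: 20 mm wide along the bracket's y; fingertips must stay above the foot (18 mm)
- grease_tin: bystander: round tin, yellow lid, 70 mm wide, 33 mm high, origin under its middle
- bolt_a: bystander: M12 bolt standing on its head, 43 mm high, origin under its head
- bolt_b: bystander: a second such bolt

How it is judged:
On the way, in this order (a step that is already met when the one before it is completed fails the run):
1. the clamp arm is pumped up to the top of its travel (value of joint clamp_arm above 0.0165 m), for 0.2 s.
2. the bracket is pressed into the corner, touching both fences (distance between bracket_corner and nest_corner below 0.004 m and contact force between bracket and end_fence above 2 N and contact force between bracket and side_fence above 2 N), for 0.3 s.
At the end, for the whole second after the job is handed in: Clamp lift over 16.5 mm. The bracket lies flat and square to the fences (3 degrees), its corner within 4 mm of the nest corner, at rest, and the robot, still touching it, presses it with more than 2 N against each of the two fences (all of step 2 and value of joint clamp_arm above 0.0165 m and angle between the x axis of bracket and the x axis of fixture, either way round below 0.05 rad and angle between bracket's own z axis and vertical below 0.05 rad and (contact force between bracket and the fingers above 1 N or contact force between bracket and the arm above 1 N) and linear speed of bracket below 0.01 m/s); the arm keeps its last pose, push and grip.
It fails at once if a bystander (tin or bolt) is knocked away or over (distance of any of grease_tin, bolt_a, bolt_b from where it was at the start of the episode above 0.02 m or angle between any of bolt_a, bolt_b's own z axis and vertical above 0.5 rad).
It also fails if it takes over 70 s, if anything falls off the work surface, if the arm or the gripper's body presses on something with over 40 N, if the wrist force passes 120 N, or if a joint passes its speed limit or range.

## Working session

There is one attempt and no reset: what is moved stays moved. The work goes in short steps, Python scripts to look and compute and a tool call to move; the robot and the scene stay as the last step left them, time stands still between calls to the robot, and variables do not carry over. Pictures are saved under pics/ and viewed, at most 10 in all, crops included, and the job is handed in when it is done.

Besides the shell and the picture viewer there is one more tool, called after "Emit:" as name(argument=value, ...) on one line, values as JSON. servo_tool: Moves the arm, as the interface text tells. Shift numbers are shares of 0.1 m and turn numbers shares of 180 degrees, none past 1 either way. Its arguments: {"type":"object","properties":{"deltas":{"type":"string"},"newtons":{"type":"number"}},"required":["deltas"]}

```bash
mkdir -p pics; python3 - <<'E'
from plant import *
import numpy as np,cv2
s=sense();print(s)
for n in("top","side"):
    p,d=read_camera(n);cv2.imwrite(f"pics/{n}0.png",p[:,:,::-1]);np.savez(f"{n}0.npz",p=p,d=d)
    c=camera_info(n);print(n,c)
    for t in("fixture","end_fence","side_fence","bracket","bracket_lug","lever_grip","shoe_face","grease_tin","bolt_a"):
        for b in boxes_of(t,n)[:2]:print(t,np.round(b["position"],4),round(b["confidence"],2))
E
```

```text
{'clock': 0.0, 'q': array([-1.33920601,  0.41188646, -0.01273759,  1.59703006,  0.00562972,
        1.13429749, -0.08218747]), 'joint_velocities': array([-0.00026861,  0.00114184,  0.00018315, -0.00013335,  0.00019094,
       -0.00116356, -0.00020204]), 'effort': array([-3.19224537e-04, -5.87970364e+01,  6.41182847e-01, -2.91066152e+01,
       -5.38548664e-02,  1.85792428e-02,  1.40239677e-04]), 'tool_pos': array([0.18446192, 0.59663512, 0.22182305]), 'tcp_rot': array([ 1.49298268e-01,  9.88791888e-01, -7.90898930e-04, -5.41830419e-05]), 'wrist_force': array([ 0.74905819, -0.59326269,  0.29197205]), 'torque': array([ 0.01962066, -0.00915697,  0.0692469 ]), 'finger_force': 0.0, 'grip_width': 0.08788451895122197}
top {'intrinsics': array([[397.69101282,   0.        , 260.64694839],
       [  0.        , 397.69101282, 186.54831154],
       [  0.        ,   0.        ,   1.        ]]), 'cam_to_world': array([[ 0.00606601, -0.99940811,  0.03386184,  0.51666579],
       [-0.99991989, -0.00568595,  0.01130866, -0.06085934],
       [-0.01110943, -0.03392773, -0.99936254,  1.03348339],
      
[... 725 characters left out ...]
0.93499962, -0.204226  ,  0.28994387,  0.21437903],
       [-0.35423727, -0.57716817,  0.73579404, -0.95515666],
       [ 0.0170781 , -0.79067607, -0.61199648,  0.854761  ],
       [ 0.        ,  0.        ,  0.        ,  1.        ]])}
fixture [0.5332 0.0566 0.0098] 0.61
end_fence [0.5813 0.0164 0.0306] 0.54
end_fence [0.5318 0.0559 0.0088] 0.32
side_fence [0.5315 0.0561 0.0257] 0.45
bracket [ 0.4779 -0.3145  0.0142] 0.76
bracket_lug [ 0.4794 -0.3149  0.0183] 0.79
bracket_lug [0.5019 0.1695 0.1617] 0.37
lever_grip [0.5057 0.1657 0.1562] 0.8
shoe_face [0.5848 0.0135 0.0847] 0.97
grease_tin [ 0.6571 -0.2141  0.0313] 0.55
bolt_a [0.5835 0.0137 0.0896] 0.63
bolt_a [ 0.6376 -0.1629  0.0138] 0.54
```

View pics/top0.png

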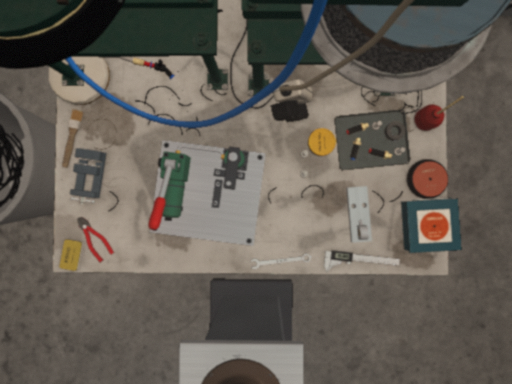

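View pics/side0.png

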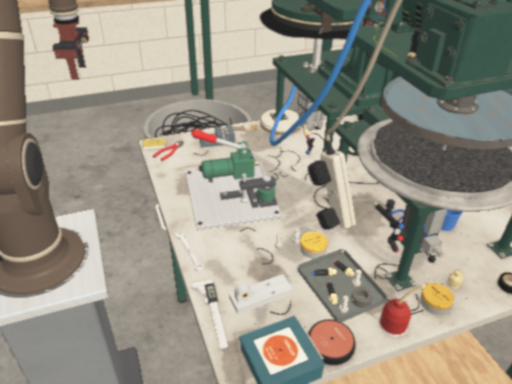

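```bash
cat > h.py <<'E'
import numpy as np,cv2
from plant import *
def cloud(n,d):
    c=camera_info(n);K=c["intrinsics"];T=c["cam_to_world"]
    v,u=np.indices(d.shape);P=np.stack([(u-K[0,2])/K[0,0]*d,(v-K[1,2])/K[1,1]*d,d,np.ones_like(d)],-1)
    return (P@T.T)[...,:3]
def rectify(n,p,z,x0,x1,y0,y1,s):  # image: rows down = -x, cols right = -y, s px per m
    c=camera_info(n);K=c["intrinsics"];Ti=np.linalg.inv(c["cam_to_world"])
    X,Y=np.meshgrid(np.arange(x1,x0,-1/s),np.arange(y1,y0,-1/s),indexing="ij")
    P=np.stack([X,Y,np.full_like(X,z),np.ones_like(X)],-1)@Ti.T
    m=P[...,:2]/P[...,2:3]
    return cv2.remap(p,(m[...,0]*K[0,0]+K[0,2]).astype(np.float32),(m[...,1]*K[1,1]+K[1,2]).astype(np.float32),cv2.INTER_CUBIC)
E
python3 - <<'E'
from h import *
f=np.load("top0.npz");p,d=f["p"],f["d"];P=cloud("top",d)
a=rectify("top",p,0.012,.39,.69,-.1,.26,1600)
b=rectify("top",p,0.018,.39,.59,-.4,-.2,1600)
im=np.zeros((480,576+320,3),np.uint8);im[:,:576]=a[:480,:576];im[:320,576:]=b[:320,:320]
cv2.imwrite("pics/rect.png",cv2.resize(im,(800,429))[:,:,::-1])
g=cloud("side",np.load("side0.npz")["d"])
for nm,Q in(("top",P),("side",g)):
    x,y,z=Q[...,0],Q[...,1],Q[...,2]
    r=(x>.38)&(x<.75)&(y>-.12)&(y<.28)
    print(nm,"bench z",np.median(z[(x>.4)&(x<.6)&(y>-.2)&(y<-.12)]),z[(x>.4)&(x<.6)&(y>-.2)&(y<-.12)].std())
    m=(z>.013)&(z<.025)&(x>.38)&(x<.6)&(y>-.4)&(y<-.22)
    print("brk",cv2.minAreaRect(np.float32(np.c_[x[m],y[m]]*1000)))
    l=(z>.035)&(x>.38)&(x<.6)&(y>-.4)&(y<-.22)
    print("lug",x[l].mean(),y[l].mean(),z[l].max(),l.sum())
    m=r&(z>.007)&(z<.02);k=cv2.morphologyEx(m.astype(np.uint8),cv2.MORPH_OPEN,np.ones((3,3)))>0
    print("plate",cv2.minAreaRect(np.float32(np.c_[x[k],y[k]]*1000)))
E
```

```text
top bench z -8.789270974851604e-05 0.004451665264059815
brk ((488.6786193847656, -289.39337158203125), (92.97683715820312, 224.61619567871094), 85.3231201171875)
lug 0.4390975654234793 -0.30243668808384827 0.05755831526373145 141
plate ((535.7817993164062, 88.8750991821289), (270.0516357421875, 240.3157958984375), 82.91587829589844)
side bench z -0.00029815642181008073 0.005714857291504881
brk ((489.0094909667969, -293.55029296875), (93.93794250488281, 225.59693908691406), 84.6417465209961)
lug 0.4358950513997956 -0.30898483592378634 0.05600813837119445 174
plate ((535.5225830078125, 85.00365447998047), (272.61956787109375, 239.5439453125), 82.81092071533203)
```

View pics/rect.png

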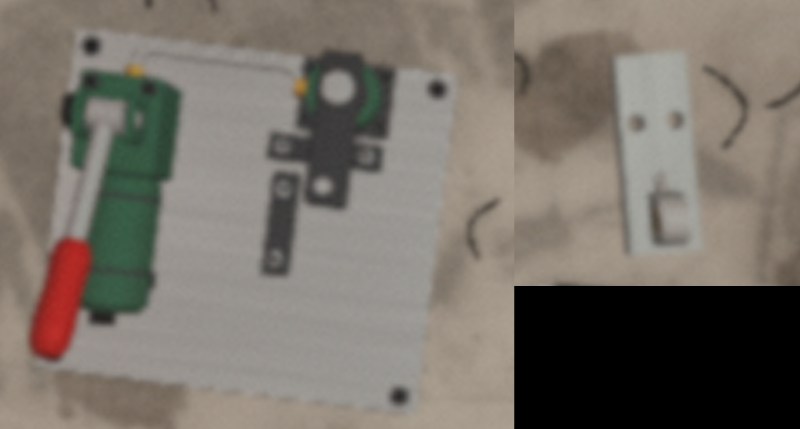

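Emit:
servo_tool(deltas="-1 -0.4 -0.3 0 -0.028; -1 -0.7 -0.55 0 -0.056; -1 -1 -0.8 0 -0.056; -1 -1 -0.8 0 -0.056", newtons=30)

```text
clock: 1.33
tool_pos: [0.2623, 0.4847, 0.2228]
tcp_rot: [0.066, 0.998, -0.001, 0.001]
wrist_force: [0.7, 0.8, 0.2]
grip_width: 0.0646
finger_force: 0.0
```

```bash
cat >> h.py <<'E'
from scipy.spatial.transform import Rotation as Ro
TH=np.radians(-7.1);FO=np.array([.532,.0572])
def f2w(x,y): c,s=np.cos(TH),np.sin(TH);return FO+np.array([c*x-s*y,s*x+c*y])/1000
def w2f(p): c,s=np.cos(TH),np.sin(TH);d=(np.array(p[:2])-FO)*1000;return np.array([c*d[0]+s*d[1],-s*d[0]+c*d[1]])
def go(x,y,z,yaw_x):  # world target (m); yaw_x: wanted heading (deg) of -tool x
    s=sense();R=Ro.from_quat(s["tcp_rot"]).as_matrix()
    d=R.T@(np.array([x,y,z])-s["tool_pos"])
    cur=np.degrees(np.arctan2(-R[1,0],-R[0,0]));t=(yaw_x-cur+180)%360-180
    print("t",s["clock"],"tcp",s["tool_pos"].round(4),"fix",w2f(s["tool_pos"]).round(1),"F",s["wrist_force"].round(1),"tilt",R[2,:2].round(3),"head",cur.round(2),"\nshift",(d/.1).round(3),"turn",round(-t/180,4))
E
python3 - <<'E'
from h import *
go(*f2w(-70,112),.222,-7.1)
E
```

```text
t 1.3333 tcp [0.2623 0.4847 0.2228] fix [-320.5  390.9] F [0.7 0.8 0.2] tilt [-0.003 -0.003] head -7.55 
shift [-2.527 -2.769  0.023] turn -0.0025
```

Emit:
servo_tool(deltas="-1 -0.3 -0.3 0 -0.0025; -1 -0.6 -0.6 0 -0.0025; -1 -0.9 -0.95 0 -0.0025; -1 -0.9 -0.95 0 -0.0025")

```text
clock: 1.67
tool_pos: [0.3388, 0.3795, 0.223]
tcp_rot: [0.062, 0.998, -0.001, 0.001]
wrist_force: [0.4, -0.4, -0.0]
grip_width: 0.0381
finger_force: 0.0
```

Emit:
servo_tool(deltas="-1 -0.3 -0.3 0 0; -1 -0.6 -0.6 0 0; -1 -0.9 -0.95 0 0; -1 -0.9 -0.95 0 0")

```text
clock: 2.0
tool_pos: [0.4166, 0.2746, 0.2231]
tcp_rot: [0.062, 0.998, -0.001, 0.001]
wrist_force: [0.4, -0.2, 0.3]
grip_width: 0.0112
finger_force: 0.0
```

```bash
python3 - <<'E'
from h import *
go(*f2w(-70,112),.222,-7.1)
E
```

```text
t 2.0 tcp [0.4166 0.2746 0.2231] fix [-141.4  201.5] F [ 0.4 -0.2  0.3] tilt [-0.002 -0.002] head -7.15 
shift [-0.714 -0.894  0.014] turn -0.0003
```

Emit:
servo_tool(deltas="-1 -0.4 -0.4 0 0; -1 -0.7 -0.89 0 0; -1 -0.7 -0.89 0 0; -1 -0.7 -0.89 0 0; -1 -0.7 -0.89 0 0; -1 -0.7 -0.89 0 0")

```text
clock: 2.5
tool_pos: [0.4713, 0.1856, 0.2227]
tcp_rot: [0.058, 0.998, 0.0, -0.0]
wrist_force: [-0.1, -0.6, -0.4]
grip_width: 0.0006
finger_force: 0.0
```

```bash
python3 - <<'E'
from h import *
go(*f2w(-70,112),.195,-7.1)
p,d=read_camera("side");q,e=read_camera("wrist")
im=np.hstack([cv2.resize(p[90:240,120:320],(400,300),interpolation=3),cv2.resize(q,(400,300))])
cv2.imwrite("pics/g.png",im[:,:,::-1])
E
```

```text
t 2.5 tcp [0.4713 0.1856 0.2227] fix [-76.1 119.9] F [-0.1 -0.6 -0.4] tilt [0.    0.001] head -6.63 
shift [-0.06  -0.079  0.277] turn 0.0026
```

View pics/g.png

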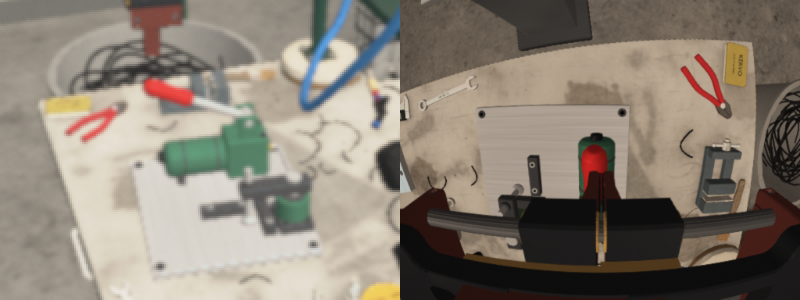

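Emit:
servo_tool(deltas="-1 -0.05 -0.08 0.2 0.0026; -1 -0.05 -0.08 0.25 0.0026; -1 -0.05 -0.08 0.25 0.0026; -1 -0.05 -0.08 0.25 0.0026")

```text
clock: 2.93
tool_pos: [0.4751, 0.1769, 0.1976]
tcp_rot: [0.061, 0.998, -0.0, -0.0]
wrist_force: [0.3, -0.9, 0.8]
grip_width: 0.0008
finger_force: 0.0
```

Emit:
servo_tool(deltas="-1 0 0 0.2 0; -1 0 0 0.35 0; -1 0 0 0.5 0; -1 0 0 0.65 0; -1 0 0 0.75 0; -1 0 0 0.83 0; -1 0 0 0.88 0; -1 0 0 0.9 0; -1 0 0 0.9 0; -1 0 0 0.9 0")

```text
clock: 3.77
tool_pos: [0.4737, 0.1779, 0.1089]
tcp_rot: [0.061, 0.998, 0.001, -0.002]
wrist_force: [-10.0, 0.3, 14.1]
grip_width: 0.0004
finger_force: 7.1
```

```bash
python3 - <<'E'
from h import *
go(*f2w(-70,112),.195,-7.1)
E
```

```text
t 3.7667 tcp [0.4737 0.1779 0.1089] fix [-72.7 112.5] F [-10.    0.3  14.1] tilt [0.003 0.001] head -7.0 
shift [-0.024 -0.005 -0.862] turn 0.0006
```

Emit:
servo_tool(deltas="-1 0 0 0.04 0; -1 0 0 0.08 0; -1 0 0 0.08 0; -1 0 0 0.08 0")

```text
clock: 4.1
tool_pos: [0.4741, 0.1779, 0.1038]
tcp_rot: [0.061, 0.998, 0.001, -0.001]
wrist_force: [-19.1, -3.2, 46.0]
grip_width: 0.0005
finger_force: 23.1
```

Emit:
servo_tool(deltas="-1 0 0 -0.3 0; -1 0 0 -0.6 0; -1 0 0 -0.9 0; -1 0 0 -0.97 0; -1 0 0 -0.97 0; -1 0 0 -0.97 0; -1 0 0 -0.97 0; -1 0 0 -0.97 0; -1 0 0 -0.75 0; -1 0 0 -0.6 0; -1 0 0 -0.45 0; -1 0 0 -0.3 0; -1 0 0 -0.2 0; -1 0 0 -0.1 0; -1 0 0 -0.03 0; -1 0 0 -0.01 0; -1 0 0 -0.01 0; -1 0 0 -0.01 0; -1 0 0 -0.01 0")

```text
clock: 5.68
tool_pos: [0.4731, 0.1766, 0.1035]
tcp_rot: [0.062, 0.998, 0.0, -0.002]
wrist_force: [-21.7, -4.8, 54.1]
grip_width: 0.0005
finger_force: 27.0
```

Emit:
servo_tool(deltas="-1 0 0 -0.3 0; -1 0 0 -0.6 0; -1 0 0 -0.9 0; -1 0 0 -0.96 0; -1 0 0 -0.96 0; -1 0 0 -0.96 0; -1 0 0 -0.96 0; -1 0 0 -0.96 0; -1 0 0 -0.75 0; -1 0 0 -0.6 0; -1 0 0 -0.45 0; -1 0 0 -0.3 0; -1 0 0 -0.2 0; -1 0 0 -0.1 0; -1 0 0 -0.03 0; -1 0 0 0 0; -1 0 0 0 0; -1 0 0 0 0; -1 0 0 0 0")

```text
clock: 7.27
tool_pos: [0.473, 0.1765, 0.1034]
tcp_rot: [0.062, 0.998, 0.0, -0.003]
wrist_force: [-22.0, -3.8, 54.5]
grip_width: 0.0006
finger_force: 27.2
```

Emit:
servo_tool(deltas="-1 0 0 -0.3 0; -1 0 0 -0.6 0; -1 0 0 -0.9 0; -1 0 0 -0.96 0; -1 0 0 -0.96 0; -1 0 0 -0.96 0; -1 0 0 -0.96 0; -1 0 0 -0.96 0; -1 0 0 -0.75 0; -1 0 0 -0.6 0; -1 0 0 -0.45 0; -1 0 0 -0.3 0; -1 0 0 -0.2 0; -1 0 0 -0.1 0; -1 0 0 -0.03 0; -1 0 0 0 0; -1 0 0 0 0; -1 0 0 0 0; -1 0 0 0 0")

```text
clock: 8.85
tool_pos: [0.4738, 0.1762, 0.1035]
tcp_rot: [0.062, 0.998, 0.0, -0.002]
wrist_force: [-20.7, -4.2, 52.4]
grip_width: 0.0002
finger_force: 25.8
```

Emit:
servo_tool(deltas="-1 0 0 -0.3 0; -1 0 0 -0.6 0; -1 0 0 -0.9 0; -1 0 0 -0.96 0; -1 0 0 -0.96 0; -1 0 0 -0.96 0; -1 0 0 -0.96 0; -1 0 0 -0.96 0; -1 0 0 -0.75 0; -1 0 0 -0.6 0; -1 0 0 -0.45 0; -1 0 0 -0.3 0; -1 0 0 -0.2 0; -1 0 0 -0.1 0; -1 0 0 -0.03 0; -1 0 0 0 0; -1 0 0 0 0; -1 0 0 0 0; -1 0 0 0 0")

```text
clock: 10.43
tool_pos: [0.4739, 0.1761, 0.1036]
tcp_rot: [0.062, 0.998, 0.0, -0.002]
wrist_force: [-20.2, -4.8, 52.4]
grip_width: 0.0002
finger_force: 25.7
```

Emit:
servo_tool(deltas="-1 0 0 -0.3 0; -1 0 0 -0.6 0; -1 0 0 -0.9 0; -1 0 0 -1 0; -1 0 0 -1 0; -1 0 0 -1 0")

```text
clock: 10.93
tool_pos: [0.4753, 0.1758, 0.1995]
tcp_rot: [0.062, 0.998, -0.0, -0.0]
wrist_force: [1.0, 0.1, -0.6]
grip_width: 0.0006
finger_force: 0.0
```

```bash
python3 - <<'E'
from h import *
go(*f2w(-72,112),.195,-7.1)
p0=np.load("side0.npz");p,d=read_camera("side")
for D in(p0["d"],d):
    P=cloud("side",D);q=P.reshape(-1,3);f=np.array([w2f(a) for a in q])
    m=(f[:,0]>40)&(f[:,0]<62)&(abs(f[:,1]+30)<9)&(q[:,2]>.05)
    r=(f[:,0]>-100)&(f[:,0]<-40)&(abs(f[:,1]+60)<40)
    print("arm z",np.median(q[m,2]),m.sum(),"plate",np.median(q[r,2]))
for n in("side","top"):
    if n=="top":read_camera(n)
    print([b["position"].__repr__() for b in boxes_of("shoe_face",n)[:1]])
E
```

```text
t 10.9333 tcp [0.4753 0.1758 0.1995] fix [-71.  110.7] F [ 1.   0.1 -0.6] tilt [ 0.001 -0.001] head -7.1 
shift [0.01  0.013 0.045] turn -0.0
arm z 0.08464293221525654 28 plate 0.011504723497528735
arm z 0.10468552924028984 25 plate 0.01160349315324688
['[0.5851, 0.0089, 0.1046]']
['[0.5881, 0.0159, 0.1033]']
```

Emit:
servo_tool(deltas="0 -0.02 -0.35 0 0; 0 -0.04 -0.7 0 0; 0 -0.05 -1 0 0")

```text
clock: 11.38
tool_pos: [0.4675, 0.0743, 0.1993]
tcp_rot: [0.062, 0.998, -0.001, -0.001]
wrist_force: [0.3, -0.4, -0.2]
grip_width: 0.0172
finger_force: 0.0
```

Emit:
servo_tool(deltas="1 -0.02 -0.35 0 0; 1 -0.04 -0.7 0 0; 1 -0.05 -1 0 0")

```text
clock: 11.63
tool_pos: [0.4599, -0.0261, 0.1997]
tcp_rot: [0.062, 0.998, -0.0, -0.001]
wrist_force: [0.9, -0.1, 0.4]
grip_width: 0.0369
finger_force: 0.0
```

Emit:
servo_tool(deltas="1 -0.02 -0.35 0 0; 1 -0.04 -0.7 0 0; 1 -0.05 -1 0 0")

```text
clock: 11.88
tool_pos: [0.4525, -0.1258, 0.1998]
tcp_rot: [0.062, 0.998, -0.0, -0.001]
wrist_force: [0.6, 0.7, -0.6]
grip_width: 0.0572
finger_force: 0.0
```

Emit:
servo_tool(deltas="1 -0.02 -0.35 0 -0.03; 1 -0.04 -0.7 0 -0.062; 1 -0.05 -0.9 0 -0.062; 1 -0.05 -0.9 0 -0.062; 1 -0.05 -0.9 0 -0.062; 1 -0.05 -0.9 0 -0.062")

```text
clock: 12.38
tool_pos: [0.447, -0.2125, 0.1997]
tcp_rot: [-0.035, 0.999, 0.0, -0.001]
wrist_force: [-0.3, 0.0, 0.1]
grip_width: 0.0876
finger_force: 0.0
```

```bash
python3 - <<'E'
from h import *
go(.438,-.304,.1,4)
c=camera_info("wrist");print(c)
p,d=read_camera("wrist");cv2.imwrite("pics/w1.png",p[:,:,::-1]);np.savez("w1.npz",p=p,d=d)
for t in("bracket","bracket_lug"):print(t,boxes_of(t,"wrist")[:1])
E
```

```text
t 12.3833 tcp [ 0.447  -0.2125  0.1997] fix [ -51.  -278.2] F [-0.3  0.   0.1] tilt [0.002 0.001] head 4.05 
shift [ 0.153 -0.907  0.997] turn 0.0003
{'intrinsics': array([[297.31863964,   0.        , 257.17657754],
       [  0.        , 297.31863964, 190.04884103],
       [  0.        ,   0.        ,   1.        ]]), 'T_tool_cam': array([[-2.76926055e-04, -9.62678070e-01, -2.70648953e-01,
         7.51936160e-02],
       [ 9.99999888e-01, -3.70495933e-04,  2.94633637e-04,
        -2.37386549e-05],
       [-3.83911678e-04, -2.70648841e-01,  9.62678065e-01,
        -1.61042602e-01],
       [ 0.00000000e+00,  0.00000000e+00,  0.00000000e+00,
         1.00000000e+00]])}
bracket [{'position': [0.4676, -0.2969, 0.0199], 'confidence': 0.76}]
bracket_lug [{'position': [0.4692, -0.2936, 0.0206], 'confidence': 0.77}]
```

View pics/w1.png

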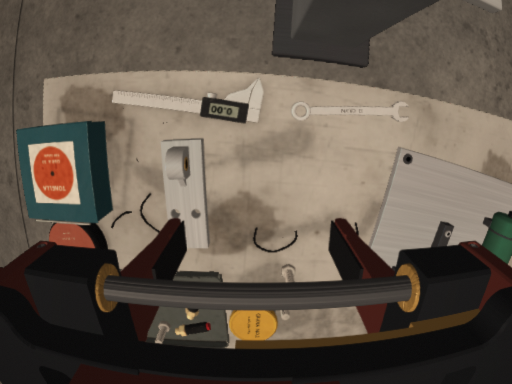

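```bash
cat >> h.py <<'E'
def wcloud(d):
    c=camera_info("wrist");K=c["intrinsics"];s=sense()
    v,u=np.indices(d.shape);a=(u-K[0,2])/K[0,0];b=(v-K[1,2])/K[1,1];r=np.hypot(a,b)+1e-9;k=np.tan(np.minimum(r,1.4))/r
    P=np.stack([a*k*d,b*k*d,d,np.ones_like(d)],-1)
    T=np.eye(4);T[:3,:3]=Ro.from_quat(s["tcp_rot"]).as_matrix();T[:3,3]=s["tool_pos"]
    return (P@(T@c["T_tool_cam"]).T)[...,:3]
E
python3 - <<'E'
from h import *
d=np.load("w1.npz")["d"];P=wcloud(d);v,u=np.indices(d.shape)
x,y,z=P[...,0],P[...,1],P[...,2]
B=(u>150)&(u<215)&(v>130)&(v<255)
print("bench",np.median(z[(u>215)&(u<245)&(v>140)&(v<200)]))
m=B&(z>.010)&(z<.025);m=cv2.morphologyEx(m.astype(np.uint8),cv2.MORPH_OPEN,np.ones((3,3)))>0
print(m.sum(),cv2.minAreaRect(np.float32(np.c_[x[m],y[m]]*1000)))
print("foot z",np.median(z[m]))
l=B&(z>.048)&(v<190);print("lug",x[l].mean(),y[l].mean(),z[l].max(),l.sum(),cv2.minAreaRect(np.float32(np.c_[x[l],y[l]]*1000)))
E
```

```text
bench -0.0007940465300236843
2972 ((483.3150634765625, -299.92022705078125), (139.76458740234375, 51.20045852661133), 4.946951389312744)
foot z 0.017436036622184542
lug 0.43610069166792165 -0.3007415289044974 0.36137539650065686 406 ((415.0458068847656, -262.5350646972656), (30.206506729125977, 119.82173156738281), 29.286849975585938)
```

Emit:
servo_tool(deltas="1 0.06 -0.35 0 -0.003; 1 0.12 -0.7 0.1 -0.003; 1 0.15 -0.905 0.4 -0.003; 1 0.15 -0.905 0.8 -0.003; 1 0.15 -0.905 0.99 -0.003; 1 0.15 -0.905 0.99 -0.003; 1 0.15 -0.905 0.99 -0.003")

```text
clock: 13.12
tool_pos: [0.4385, -0.3039, 0.1012]
tcp_rot: [-0.04, 0.999, 0.001, -0.001]
wrist_force: [0.1, 0.2, 0.7]
grip_width: 0.0878
finger_force: 0.0
```

```bash
python3 - <<'E'
from h import *
go(.4384,-.3035,.024,4.6)
E
```

```text
t 13.1167 tcp [ 0.4385 -0.3039  0.1012] fix [ -48.1 -369.9] F [0.1 0.2 0.7] tilt [0.002 0.001] head 4.64 
shift [-0.     0.003  0.772] turn 0.0002
```

Emit:
servo_tool(deltas="1 0 0 0.35 0; 1 0 0 0.65 0; 0 0 0 0.77 0; -1 0 0 0.77 0; -1 0 0 0.77 0; -1 0 0 0.77 0; -1 0 0 0.77 0; -1 0 0 0.77 0; -1 0 0 0.77 0; -1 0 0 0.77 0; -1 0 0 0.77 0; -1 0 0 0.77 0; -1 0 0 0.77 0; -1 0 0 0.77 0; -1 0 0 0.77 0; -1 0 0 0.77 0; -1 0 0 0.77 0", newtons=50)

```text
clock: 14.53
tool_pos: [0.4387, -0.3048, 0.0247]
tcp_rot: [-0.04, 0.999, 0.0, -0.0]
wrist_force: [0.1, 0.6, 2.7]
grip_width: 0.0198
finger_force: 50.0
```

Emit:
servo_tool(deltas="-1 0 0 -0.2 0; -1 0 0 -0.4 0; -1 0 0 -0.5 0; -1 0 0 -0.5 0; -1 0 0 -0.5 0")

```text
clock: 14.95
tool_pos: [0.4387, -0.3046, 0.0744]
tcp_rot: [-0.04, 0.999, -0.0, 0.0]
wrist_force: [-0.0, -0.1, -5.2]
grip_width: 0.0198
finger_force: 50.0
```

```bash
python3 - <<'E'
from h import *
s=sense();print(s["grip_width"],s["finger_force"])
go(*f2w(-145,-38),.074,-7.1)
E
```

```text
0.019774032617127037 49.997071623802185
t 14.95 tcp [ 0.4387 -0.3046  0.0744] fix [ -47.8 -370.6] F [-0.  -0.1 -5.2] tilt [-0. -0.] head 4.6 
shift [2.770e-01 3.454e+00 3.000e-03] turn 0.065
```

Emit:
servo_tool(deltas="-1 0.2 0 0 0.02; -1 0.4 0.1 0 0.04; -1 0.6 0.3 0 0.065; -1 0.75 0.5 0 0.065; -1 0.75 0.7 0 0.065; -1 0.75 0.7 0 0.065; -1 0.75 0.7 0 0.065")

```text
clock: 15.53
tool_pos: [0.3579, -0.2398, 0.0739]
tcp_rot: [0.061, 0.998, 0.0, -0.001]
wrist_force: [0.1, -0.6, -4.7]
grip_width: 0.0199
finger_force: 50.0
```

```bash
python3 - <<'E'
from h import *
go(*f2w(-142,-38),.074,-7.1)
E
```

```text
t 15.5333 tcp [ 0.3579 -0.2398  0.0739] fix [-136.1 -316.3] F [ 0.1 -0.6 -4.7] tilt [0.001 0.001] head -7.0 
shift [5.500e-02 2.783e+00 1.000e-03] turn 0.0005
```

Emit:
servo_tool(deltas="-1 0.02 0.3 0 0.0005; -1 0.02 0.6 0 0.0005; -1 0.02 0.93 0 0.0005; -1 0.02 0.93 0 0.0005")

```text
clock: 15.87
tool_pos: [0.3685, -0.1437, 0.0739]
tcp_rot: [0.06, 0.998, 0.001, -0.001]
wrist_force: [-0.4, 0.3, -4.8]
grip_width: 0.0199
finger_force: 50.0
```

Emit:
servo_tool(deltas="-1 0.02 0.3 0 0; -1 0.02 0.6 0 0; -1 0.02 0.93 0 0; -1 0.02 0.93 0 0")

```text
clock: 16.2
tool_pos: [0.3789, -0.0514, 0.0742]
tcp_rot: [0.06, 0.998, 0.001, -0.0]
wrist_force: [-0.4, -0.2, -4.7]
grip_width: 0.0194
finger_force: 50.0
```

Emit:
servo_tool(deltas="-1 0.02 0.3 0 0; -1 0.02 0.6 0 0; -1 0.02 0.8 0 0; -1 0.02 0.92 0 0; -1 0.02 0.92 0 0; -1 0.02 0.92 0 0")

```text
clock: 16.7
tool_pos: [0.3876, 0.0353, 0.0743]
tcp_rot: [0.062, 0.998, -0.0, -0.0]
wrist_force: [-0.4, -0.1, -4.2]
grip_width: 0.0197
finger_force: 50.0
```

```bash
python3 - <<'E'
from h import *
go(*f2w(-142,-38),.0367,-7.1)
p,d=read_camera("side");t,e=read_camera("top");w,dw=read_camera("wrist");np.savez("c2.npz",w=w,dw=dw,d=d,e=e,t=t)
im=np.hstack([cv2.resize(p[110:260,130:330],(400,300),interpolation=3),cv2.resize(w,(400,300))])
cv2.imwrite("pics/c2.png",im[:,:,::-1])
E
```

```text
t 16.7 tcp [0.3876 0.0353 0.0743] fix [-140.6  -39.5] F [-0.4 -0.1 -4.2] tilt [ 0.    -0.001] head -7.13 
shift [0.014 0.016 0.376] turn -0.0001
```

View pics/c2.png

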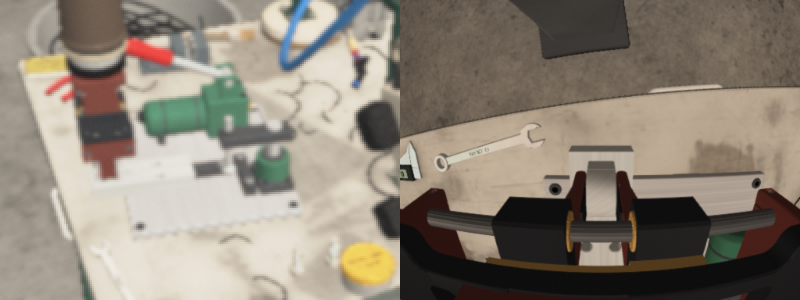

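```bash
python3 - <<'E'
from h import *
f=np.load("c2.npz")
for n,d in(("top",f["e"]),("side",f["d"])):
    q=cloud(n,d).reshape(-1,3);q=q[(q[:,2]>.02)&(q[:,0]>.38)&(q[:,0]<.7)];F=np.array([w2f(a) for a in q])
    z=q[:,2]*1000
    m=(F[:,0]>-110)&(F[:,0]<-15)&(F[:,1]<-10+5)&(F[:,1]>-75)&(z>50)&(z<80)
    A=np.c_[F[m],np.ones(m.sum())];k=np.linalg.lstsq(A,z[m],rcond=None)[0]
    print(n,m.sum(),"slopes",k,"x max",np.percentile(F[m,0],[1,99]),"y",np.percentile(F[m,1],[1,99]),cv2.minAreaRect(np.float32(F[m])))
    m=(z>22)&(z<33)&(F[:,0]>-40)&(F[:,0]<30)&(F[:,1]>-15)&(F[:,1]<20);print("sf y",np.percentile(F[m,1],[2,98]),m.sum(),"x",np.percentile(F[m,0],[2,98]))
    m=(z>27)&(z<37)&(F[:,0]>35)&(F[:,0]<72)&(F[:,1]>-62)&(F[:,1]<22);print("ef x",np.percentile(F[m,0],[2,98]),m.sum(),"y",np.percentile(F[m,1],[2,98]))
E
```

```text
top 696 slopes [-9.26696737e-03  1.15860836e-02  6.72884483e+01] x max [-109.17413145  -27.13389914] y [-65.13376336 -15.57061327] ((-68.18156433105469, -40.17914962768555), (50.092803955078125, 83.51840209960938), 89.92718505859375)
sf y [-3.14732125 14.37367755] 185 x [-33.90771599  28.71477065]
ef x [42.33123238 69.05535902] 136 y [-57.60900989  18.18384844]
side 488 slopes [-1.95630651e-03  1.34848432e-01  7.08703399e+01] x max [-109.00540616  -27.33247502] y [-68.82818639 -15.40273744] ((-67.94577026367188, -41.7940673828125), (84.10460662841797, 56.52958297729492), 0.26390478014945984)
sf y [-7.10271038 14.06622725] 75 x [-14.97602734  26.95296913]
ef x [45.10136596 70.59366981] 126 y [-60.47836324  16.36823631]
```

Emit:
servo_tool(deltas="-1 0 0 0.15 0; -1 0 0 0.3 0; -1 0 0 0.36 0; -1 0 0 0.38 0; -1 0 0 0.38 0; -1 0 0 0.38 0")

```text
clock: 17.35
tool_pos: [0.3873, 0.0348, 0.0369]
tcp_rot: [0.063, 0.998, -0.0, 0.0]
wrist_force: [-0.2, -0.4, -4.4]
grip_width: 0.0198
finger_force: 50.0
```

Emit:
servo_tool(deltas="-1 0 0 0.015 0; -1 -0.1 0 0.015 0; -1 -0.25 0 0.015 0; -1 -0.4 0 0.015 0; -1 -0.55 0 0.015 0; -1 -0.62 0 0.015 0; -1 -0.66 0 0.015 0; -1 -0.66 0 0.015 0; -1 -0.66 0 0.015 0")

```text
clock: 18.1
tool_pos: [0.4541, 0.0271, 0.036]
tcp_rot: [0.063, 0.998, 0.0, 0.001]
wrist_force: [0.4, 0.5, 6.2]
grip_width: 0.0195
finger_force: 50.0
```

```bash
python3 - <<'E'
from h import *
go(*f2w(-70,-30),.0367,-7.1)
E
```

```text
t 18.1 tcp [0.4541 0.0271 0.036 ] fix [-73.6 -39.5] F [0.4 0.5 6.2] tilt [-0.003  0.001] head -7.23 
shift [-0.035  0.095 -0.006] turn -0.0007
```

Emit:
servo_tool(deltas="-1 0 0.03 -0.004 0; -1 0 0.06 -0.004 0; -1 0 0.08 -0.004 0; -1 0 0.08 -0.004 0; -1 0 0.08 -0.004 0")

```text
clock: 18.52
tool_pos: [0.4542, 0.0356, 0.036]
tcp_rot: [0.063, 0.998, 0.0, 0.001]
wrist_force: [-0.3, -0.6, 5.9]
grip_width: 0.0198
finger_force: 50.0
```

Emit:
servo_tool(deltas="-1 -0.02 0 0 0; -1 -0.035 0 0 0; -1 -0.035 0 0 0; -1 -0.035 0 0 0")

```text
clock: 18.85
tool_pos: [0.457, 0.0354, 0.036]
tcp_rot: [0.063, 0.998, 0.0, -0.0]
wrist_force: [-2.1, 0.1, 9.3]
grip_width: 0.0195
finger_force: 50.0
```

```bash
python3 - <<'E'
from h import *
go(*f2w(-70,-30),.0367,-7.1);print(sense()["torque"])
E
```

```text
t 18.85 tcp [0.457  0.0354 0.036 ] fix [-71.7 -30.9] F [-2.1  0.1  9.3] tilt [0.    0.001] head -7.18 
shift [-0.017  0.01  -0.007] turn -0.0005
[-0.01395002  0.69795023 -0.013644  ]
```

Emit:
servo_tool(deltas="-1 -0.01 0 -0.005 0; -1 -0.02 0 -0.005 0; -1 -0.02 0 -0.005 0; -1 -0.02 0 -0.005 0")

```text
clock: 19.18
tool_pos: [0.459, 0.0349, 0.0361]
tcp_rot: [0.063, 0.998, 0.0, -0.0]
wrist_force: [-1.7, 1.6, 2.1]
grip_width: 0.02
finger_force: 50.0
```

Emit:
servo_tool(deltas="-1 0 0.01 0 0; -1 0 0.02 0 0; -1 0 0.02 0 0; -1 0 0.02 0 0")

```text
clock: 19.52
tool_pos: [0.4595, 0.0364, 0.036]
tcp_rot: [0.063, 0.998, -0.0, 0.0]
wrist_force: [-0.1, -1.3, 1.3]
grip_width: 0.0197
finger_force: 50.0
```

```bash
python3 - <<'E'
from h import *
go(*f2w(-70,-30),.0367,-7.1);print(sense()["torque"])
E
```

```text
t 19.5167 tcp [0.4595 0.0364 0.036 ] fix [-69.3 -29.6] F [-0.1 -1.3  1.3] tilt [-0. -0.] head -7.21 
shift [ 0.007 -0.004 -0.007] turn -0.0006
[-0.0619419   0.14017893  0.01113621]
```

No contact yet on either fence; continue stepping.

Emit:
servo_tool(deltas="-1 -0.015 0 0 0; -1 -0.03 0 0 0; -1 -0.03 0 0 0; -1 -0.03 0 0 0")

```text
clock: 19.85
tool_pos: [0.4601, 0.0364, 0.036]
tcp_rot: [0.063, 0.998, 0.0, -0.002]
wrist_force: [-9.2, 1.2, 11.5]
grip_width: 0.0201
finger_force: 50.0
```

Emit:
servo_tool(deltas="-1 0 0.015 0 0; -1 0 0.03 0 0; -1 0 0.03 0 0; -1 0 0.03 0 0")

```text
clock: 20.18
tool_pos: [0.4601, 0.0378, 0.036]
tcp_rot: [0.064, 0.998, -0.0, -0.002]
wrist_force: [-9.6, -4.2, 14.4]
grip_width: 0.0195
finger_force: 50.0
```

```bash
python3 - <<'E'
from h import *
go(*f2w(-70,-30),.0367,-7.1);print(sense()["torque"])
E
```

```text
t 20.1833 tcp [0.4601 0.0378 0.036 ] fix [-68.9 -28.2] F [-9.6 -4.2 14.4] tilt [ 0.005 -0.001] head -7.31 
shift [ 0.011 -0.018 -0.007] turn -0.0012
[-0.92092417  1.87489325 -0.30757062]
```

Emit:
servo_tool(deltas="-1 0 0.015 -0.003 0; -1 0 0.03 -0.005 0; -1 0 0.03 -0.005 0; -1 0 0.03 -0.005 0")

```text
clock: 20.52
tool_pos: [0.4601, 0.0382, 0.0361]
tcp_rot: [0.065, 0.998, -0.002, -0.003]
wrist_force: [-9.3, -12.5, 11.1]
grip_width: 0.0197
finger_force: 50.0
```

```bash
python3 - <<'E'
from h import *
go(*f2w(-70,-30),.0367,-7.1);print(sense()["torque"])
E
```

```text
t 20.5167 tcp [0.4601 0.0382 0.0361] fix [-69.  -27.7] F [ -9.3 -12.5  11.1] tilt [ 0.005 -0.004] head -7.42 
shift [ 0.01  -0.023 -0.006] turn -0.0018
[-2.86907163  1.69763231 -0.29040403]
```

Emit:
servo_tool(deltas="-1 -0.02 0 -0.005 0; -1 -0.035 0 -0.01 0; -1 -0.035 0.01 -0.01 0; -1 -0.035 0.01 -0.01 0; -1 -0.035 0.01 -0.01 0; -1 -0.035 0.01 -0.01 0")

```text
clock: 21.02
tool_pos: [0.4604, 0.0382, 0.0361]
tcp_rot: [0.065, 0.998, -0.002, -0.006]
wrist_force: [-15.0, -13.9, 9.4]
grip_width: 0.0196
finger_force: 50.0
```

```bash
python3 - <<'E'
from h import *
go(*f2w(-70,-30),.0367,-7.1);print(sense()["torque"])
t,e=read_camera("top");p,d=read_camera("side")
for n,d in(("top",e),("side",d)):
    q=cloud(n,d).reshape(-1,3);q=q[(q[:,2]>.02)&(q[:,0]>.38)&(q[:,0]<.7)];F=np.array([w2f(a) for a in q])
    z=q[:,2]*1000
    m=(F[:,0]>-40)&(F[:,0]<12)&(F[:,1]<-8)&(F[:,1]>-60)&(z>24)&(z<36)
    k=np.linalg.lstsq(np.c_[F[m],np.ones(m.sum())],z[m],rcond=None)[0]
    print(n,m.sum(),"z plane",k,"med",np.median(z[m]),"arm z",np.median(z[(F[:,0]>40)&(F[:,0]<62)&(abs(F[:,1]+30)<9)&(z>50)]))
a=rectify("top",t,.03,.41,.66,-.05,.15,1600)
b=cv2.resize(p[120:250,170:320],(400,347),interpolation=3)
im=np.zeros((400,720,3),np.uint8);im[:400,:320]=a[:400,:320];im[:347,320:]=b
cv2.imwrite("pics/end.png",im[:,:,::-1])
E
```

```text
t 21.0167 tcp [0.4604 0.0382 0.0361] fix [-68.7 -27.7] F [-15.  -13.9   9.4] tilt [ 0.011 -0.005] head -7.42 
shift [ 0.013 -0.024 -0.005] turn -0.0018
[-3.20990243  2.98970441 -0.22134625]
top 273 z plane [-3.80184603e-04 -1.13967944e-02  2.98837222e+01] med 30.2636196682613 arm z 104.6671626746078
side 209 z plane [-1.04322381e-02  1.85112122e-02  2.99057863e+01] med 29.551230136161344 arm z 104.54130882706997
```

View pics/end.png

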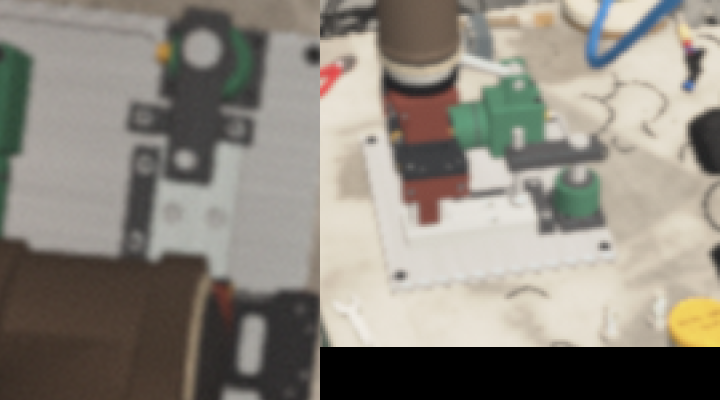

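The bracket is flat and tight against both fences: the top view shows the foot edge on the side fence at about (157, 150–250) and its end on the end fence near y=130. Even after allowing for friction, each fence still carries more than 6 N.

```bash
python3 - <<'E'
from h import *
print(sense()["wrist_force"],sense()["tool_pos"]);print(sign_off())
E
```

```text
[-14.79293079 -13.64571698   9.7928936 ] [0.4604436  0.03823884 0.03611361]
the job is handed in; nothing more can be done
None
```

I pumped the clamp arm to the top (it rose about 20 mm) and handed in at about 21 s with the gripper still pressing the bracket flat into the corner, more than about 6 N on each fence by my estimate; I did not touch the tin or bolts, and the hand-in gave no verdict.

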